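# Hook a deep crate forward to the shelf's front rail

## Robot

A 6-joint arm with a two-finger parallel gripper is mounted at the origin on the work surface. World frame = base frame: x ahead of the robot, y to its left, z up, the work surface at z = 0. Lengths are in m, angles in rad, forces in N, time in s.
With the tool pointing down it reaches from about 0.35 to 0.85 m from the base axis. Payload 8.1 kg.
Tool frame: the origin (TCP) lies at the centre of the arm's flange, where the gripper is bolted on; the fingertips stand 186 mm ahead of it and the grasp point (between the pads) lies 167 mm ahead of it; z points along the fingers, y is the line along which they close (so a half turn about z gives the same grasp; the last joint's range is limited). The gripper opens to 93 mm and grips with 3 to 60 N. Pads are 15 mm wide; open, the fingers measure 128 mm over their backs; the gripper's body (75 mm by 188 mm) begins 65 mm behind the grasp point.
Start: joints at [-1.358, 0.13, 1.488, -0, 1.523, -0.085], TCP at [0.176, -0.574, 0.405] pointing down, gripper open.
Joint ranges: [-2.96, 2.96], [-0.89, 2.26], [0.02, 2.5], [-1.34, 4.48], [0, 2.73], [-2.66, 2.66]. Speed limits (rad/s): [2.39, 2.39, 2.79, 3.14, 3.14, 3.14].

## Interface

Orientations are given as a rotation vector (axis times angle).
In Python, from plant import robot gives the robot as it stands.
- The arm moves only by the tool apply_moves, never from a script. Its argument "series" is a list of rows, each a list of 2 entries, a list of its own where there are three numbers: the shift along the tool's x, y, z in mm, then the turn, a rotation vector about the tool's x, y, z in rad. A call has 1 to 12 rows; each row shifts and turns the commanded pose from where the row before left it, along the tool's axes as they then stand; what a row does not reach is not made up. A row lasts 1/12 s, in which the tool goes at most 41.7 mm and 7.16 degrees, less where a joint would pass 70% of its speed; a pose out of reach is approached as far as the arm can. A call is refused whole if a number of a shift passes 41.7 or a number of a turn 0.125, either way. A call with a gripper value outside its range is refused whole. "claw" is the opening, from 0 (shut) to 1 (fully open), set as the call begins (left out, the last holds). The fingers move at their own pace and stop on an object; "newtons" is the grip in N (left out, the last holds). Time passes only in rows, so rows that do not move let the fingers close. It gives the time, the measured TCP pose, the force, the opening and the grip force at its end, in the units of the state.
- robot.read_state(): the state, without advancing time (a new reading comes with each control period).
- robot.read_camera(name): name is "scene" or "top" or "wrist"; returns (picture, depth): 384x512x3 uint8, blue, green, red; 384x512 float32, m along the optical axis (not along the pixel's ray), 0 where there is no reading.
- robot.calibration(name): a dict with "fx", "fy", "cx", "cy" (pixels), "extrinsics" (4x4, takes a point from world to camera coordinates). Camera axes: x right, y down, z forward; pixel columns grow to the right and rows downward; lengths in m; the calibration is good to about 2 mm. The wrist camera is an equidistant fisheye: a pixel r from the principal point sees the ray r / f radians off the axis. A picture is of the moment at which its call begins: read the wrist's pose just before it. calibration takes no time and is no camera call; for the wrist camera it gives the pose at the moment of the call.
- robot.close_job(): hands the job in; it is judged then, once.
The state is a dict: "t": time; "q": joint angles; "dq": joint speeds; "joint_torque": joint torques, N m; "tool_pos": TCP position; "orientation": TCP orientation; "force": force on the tool from outside, world axes, zero at the start; "wrist_torque": the same for the moment, N m; "opening": finger opening in m; "gripper_force": force on a finger pad.
Only numpy, scipy, OpenCV 4.12 (cv2) and the standard library are available. Lean on these libraries where they do the work, as an engineer would, in place of code of your own. Each camera call takes 0.05 s, during which the arm holds its last target. There are 200 camera calls.

## Task

The wooden crate of fittings stands too far back under the upper deck of the green rack: take the pull hook from the bench by its black grip, drop its bill behind the crate's front wall and drag the crate forward until you feel it meet the adjustable stop bar at the front rail, and its whole front sits square on the bar under a steady pull of about 10 N for a second. Never pull much harder, do not tip the crate, and move it with the hook only. Then unhook, lay the hook down on the bench in front of the rack and clear of it, without dropping it, and leave the crate at the front and the other stock where it is.

Things in the scene. Friction and masses are not known exactly. Their poses are not given: they have to be found in the camera images.
- rack: Fixed green steel rack, 440 mm deep x 500 wide x 400 high, open front. Origin: centre of its footprint at bench height; x inward (front to back), y along its width, z up. Lower shelf: plywood board, top at z = 50 mm, x = -200 to 200 mm. Upper deck covers it all: front beam z = 250 to 300 mm at x = -215 to -195 mm, wire deck behind (underside 290 mm). Corner posts.
- front_rail: Fixed front rail of the lower shelf, full width, 20 mm thick, 25 mm above the board. Origin: its inner face, mid-width, board height; axes as the rack's. A rigid steel stop bar of its height is clamped parallel inside it, inner face 6 to 30 mm from the rail; unmeasured: feel for it. Pull with 9 to 13 N there; over 20 N on the bar strains it.
- rack_opening (a point): Centre of the opening between front rail (top 75 mm above the bench) and upper front beam (underside 250 mm), at rack x = -220 mm, 162 mm above the bench. Only the hook's shank fits in: the gripper must stay in front of it (tool axis 60 mm or more outside the rack's front).
- crate: Open wooden crate, 190 mm front to back (x) x 200 wide (y) x 80 high, walls 10, floor 8, loose on the shelf, maybe askew; 0.56 to 0.81 kg; sliding drag 2.5 to 5.5 N, turning it square on the bar up to 9 N. Origin: centre of underside; x to its back, z up. Front wall x = -95 to -85 mm. Behind it, to x = -33 mm, empty to the floor but for 14 mm corner battens; then brass fittings up to 36 mm high.
- crate_lip (a point): Centre of the top edge (rim) of the crate's front wall, middle of its 10 mm thickness, 80 mm above the crate's underside: the hook goes over it. Over 25 N between hook and crate would strain the slats.
- crate_corner_l (a point): The crate's front lower corner on its +y side: on the front face, 10 mm above the underside.
- crate_corner_r (a point): The crate's front lower corner on its -y side: on the front face, 10 mm above the underside.
- hook: Loose steel pull hook, 0.22 kg, 344 mm long, standing on the bench on its grip and bill end, bill down. Origin: underside of the grip; x along the shank to the bill, z up. Grip: black flat-sided bar, x = -70 to 50 mm, 28 wide (y), 30 high. An 8 mm rod cranks up from it, runs forward with its axis at z = 47 mm to x = 270 mm, then turns straight down (the bill) to z = 0.
- hook_grip (a point): Where to pinch the hook's grip from above (fingers closing along its y, 28 mm): hook x = 0, 15 mm above the underside.
- hook_tip (a point): Lower end of the bill: hook x = 270 mm, y = 0, z = 0. With the shank on the crate's rim it is 43 mm below the rim; it must be at least 20 mm below, inside the front wall. Laid down means: this point and the hook's origin under 40 mm above the bench and at least 30 mm in front of the rack (rack x below -250 mm).
- roll_front: Bystander: paper-wrapped cylindrical part, 66 mm diameter, 75 mm high, on the lower shelf beside the crate, 0.6 kg; origin: centre of its underside. Leave it where it is (15 mm).
- roll_back: Bystander: paper-wrapped cylindrical part, 66 mm diameter, 110 mm high, 0.8 kg, behind the shorter one on the lower shelf; origin: centre of its underside. Leave it where it is (15 mm).
- coupling: Bystander: black steel coupling ring, 72 mm diameter, 55 mm high, on the bench in front of the rack; origin: centre of its underside. Leave it where it is (15 mm).
- parts_tray: Bystander: white open plastic tray 90 x 120 x 45 mm, on the bench in front of the rack; origin: centre of its underside. Leave it where it is (15 mm).

How it is judged:
By the outcome, as a careful person would: the job done as asked, in the order asked, and still so for the second after the job is handed in, with the robot touching nothing.
It also fails if it takes over 72 s, if anything falls off the work surface, if the arm or the gripper's body presses on something with over 40 N, if the wrist force passes 120 N, or if a joint passes its speed limit or range.

## Working session

There is one attempt and no reset: what is moved stays moved. The work goes in short steps, Python scripts to look and compute and a tool call to move; the robot and the scene stay as the last step left them, time stands still between calls to the robot, and variables do not carry over. Pictures are saved under pics/ and viewed, at most 10 in all, crops included, and the job is handed in when it is done.

Besides the shell and the picture viewer there is one more tool, called after ">>>" in YAML: its name, and indented under it one key for each argument. apply_moves: Moves the arm, as the interface text tells. Its arguments: {"type":"object","properties":{"series":{"type":"array"},"claw":{"type":"number"},"newtons":{"type":"number"}},"required":["series"]}

```bash
mkdir -p pics; ls; cat > h.py <<'E'
import numpy as np, cv2
from scipy.spatial.transform import Rotation as R
from plant import robot
def cloud(n):
    img,d=robot.read_camera(n); c=robot.calibration(n)
    v,u=np.mgrid[:384,:512].astype(float)
    P=np.stack([(u-c['cx'])/c['fx']*d,(v-c['cy'])/c['fy']*d,d],-1)
    T=np.linalg.inv(np.array(c['extrinsics']))
    return img,d,P@T[:3,:3].T+T[:3,3]
E
python3 - <<'E'
from h import *
s=robot.read_state(); print(s)
for n in('scene','top'):
    img,d,W=cloud(n); c=robot.calibration(n); print(n,c)
    cv2.imwrite(f'pics/{n}0.png',img); np.savez(f'{n}0.npz',img=img,d=d,W=W)
E
```

```text
pics
{'t': 0.0, 'q': array([-1.35840859e+00,  1.31158808e-01,  1.48923671e+00,  2.51619153e-05,
        1.52298083e+00, -8.53962612e-02]), 'dq': array([ 5.69358718e-04,  1.61460062e-03,  5.47786896e-05, -2.14775386e-04,
       -1.43065259e-03,  1.64537692e-04]), 'joint_torque': array([-6.23321375e-04, -5.59824729e+01, -4.91771650e+01,  7.69759971e-02,
        3.47435684e-02, -1.93890037e-04]), 'tool_pos': array([ 0.17602427, -0.57337464,  0.40371192]), 'orientation': array([-3.10507253e+00, -4.65765443e-01,  1.38307544e-04]), 'force': array([-0.65120115,  0.31523488,  0.15244443]), 'wrist_torque': array([-0.01556207, -0.00100574,  0.03291623]), 'gripper_force': 0.0, 'opening': 0.0930055761824963}
scene {'fx': 359.7223707746468, 'fy': 359.7223707746468, 'cx': 248.53097218052193, 'cy': 192.30196425926715, 'extrinsics': array([[-0.23960361, -0.97083485, -0.0083543 ,  0.13057618],
       [-0.92036626,  0.22987027, -0.31636308,  0.58411513],
       [ 0.30905671, -0.06811273, -0.94860139,  0.81892568],
       [ 0.        ,  0.        ,  0.        ,  1.        ]])}
top {'fx': 459.2872812615636, 'fy': 459.2872812615636, 'cx': 254.3330604280543, 'cy': 198.47624042556944, 'extrinsics': array([[ 0.01445025, -0.99986976, -0.00718645, -0.01813362],
       [-0.99717001, -0.01388018, -0.07388714,  0.6021136 ],
       [ 0.07377777,  0.0082338 , -0.99724072,  1.2292047 ],
       [ 0.        ,  0.        ,  0.        ,  1.        ]])}
```

View pics/scene0.png

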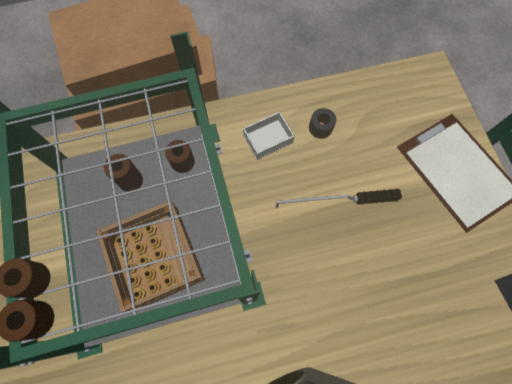

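View pics/top0.png

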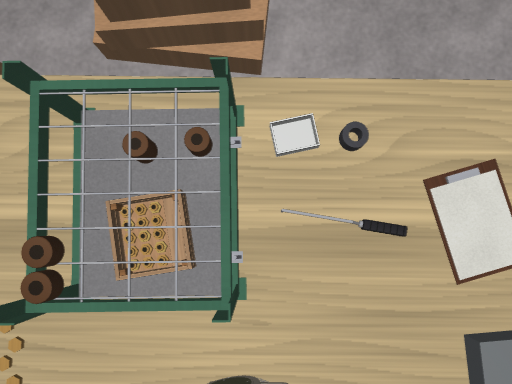

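The scene view shows the rack on the left. In the top view its front beam runs at u≈228, v 80–310, the crate spans about (107–195, 190–278), the hook's bill is at (282,211) and its grip at (362–407, 220–236). The tray is at (295,135) and the coupling at (354,136). World +x is up in the image and +y is left, so the rack opens toward -y.

```bash
python3 - <<'E'
from h import *
for n in('top','scene'):
    f=np.load(n+'0.npz'); img,d,W=f['img'],f['d'],f['W']; ok=d>0
    hsv=cv2.cvtColor(img,cv2.COLOR_BGR2HSV); H,S,V=[hsv[...,i].astype(int) for i in range(3)]
    x,y,z=W[...,0],W[...,1],W[...,2]
    g=ok&(H>55)&(H<95)&(S>80)
    b=g&(abs(z-.3)<.012)
    if n=='top': b[:, :200]=False
    if b.sum()>30:
        r=cv2.minAreaRect(np.float32(W[b][:,:2])); print(n,'green z.3',r,b.sum(),np.median(z[b]))
        if n=='top': print(cv2.boxPoints(r).round(4).tolist())
    b=g&(abs(z-.3)<.012); r=cv2.minAreaRect(np.float32(W[b][:,:2])); print(' all',r)
    # hook: things above bench in region in front of rack
    k=ok&(z>.018)&(z<.075)&(V<70)&(x>.25)&(x<.7)&(y<-.1)&(y>-.6)
    nl,L,st,ce=cv2.connectedComponentsWithStats(k.astype(np.uint8))
    for i in range(1,nl):
        if st[i,4]>60: print(n,'dark',st[i],cv2.minAreaRect(np.float32(W[L==i][:,:2])),np.median(z[L==i]),cv2.boxPoints(cv2.minAreaRect(np.float32(W[L==i][:,:2]))).round(3).tolist())
    k=ok&(z>.035)&(z<.065)&(S<70)&(x>.3)&(x<.65)
    nl,L,st,ce=cv2.connectedComponentsWithStats(k.astype(np.uint8))
    for i in range(1,nl):
        if st[i,4]>25: 
            p=W[L==i]; print(n,'grey',st[i],p.min(0).round(3),p.max(0).round(3),p[p[:,1].argmax()].round(3),p[p[:,1].argmin()].round(3))
    # crate rim
    k=ok&(abs(z-.13)<.008)&(H<25)&(S>60)&(y>-.2)
    nl,L,st,ce=cv2.connectedComponentsWithStats(cv2.dilate(k.astype(np.uint8),np.ones((5,5))))
    for i in range(1,nl):
        m=(L==i)&k
        if m.sum()>80: r=cv2.minAreaRect(np.float32(W[m][:,:2]));print(n,'crate',m.sum(),st[i],r,np.median(z[m]),cv2.boxPoints(r).round(3).tolist())
E
```

```text
top green z.3 ((0.5965399742126465, 0.07159119844436646), (0.5023431181907654, 0.06936301290988922), 1.812244176864624) 2613 0.2988326701022065
[[0.34439998865127563, 0.09830000251531601], [0.3465999960899353, 0.028999999165534973], [0.8486999869346619, 0.04490000009536743], [0.8464999794960022, 0.11420000344514847]]
 all ((0.5908514857292175, 0.25582918524742126), (0.5023409128189087, 0.438361257314682), 1.7713931798934937)
top dark [362 220  45  16 457] ((0.5285289287567139, -0.36139196157455444), (0.11802807450294495, 0.02796911634504795), 81.53079223632812) 0.028904426137361217 [[0.5059999823570251, -0.4180000126361847], [0.5339999794960022, -0.421999990940094], [0.5509999990463257, -0.3050000071525574], [0.5230000019073486, -0.3009999990463257]]
top grey [ 80 178   2  15  30] [0.611 0.453 0.044] [0.649 0.46  0.055] [0.639 0.46  0.045] [0.637 0.453 0.055]
top grey [ 85 178  43  15 606] [0.611 0.33  0.042] [0.65  0.446 0.056] [0.641 0.446 0.045] [0.621 0.33  0.054]
top grey [131 179  44  13 556] [0.616 0.205 0.043] [0.65  0.322 0.056] [0.648 0.322 0.048] [0.628 0.205 0.053]
top gr
[... 4435 characters left out ...]
047] [0.385 0.328 0.052]
scene crate 324 [163 138  29  28 645] ((0.7408616542816162, 0.13855984807014465), (0.06072539836168289, 0.06193001568317413), 39.4243049621582) 0.12434747208283636 [[0.6980000138282776, 0.14300000667572021], [0.7369999885559082, 0.0949999988079071], [0.7839999794960022, 0.1340000033378601], [0.7450000047683716, 0.18199999630451202]]
scene crate 1459 [  94  199  109  115 3218] ((0.5002751350402832, 0.25228822231292725), (0.20036037266254425, 0.18959559500217438), 9.82006549835205) 0.1287847638731231 [[0.38499999046325684, 0.32899999618530273], [0.4180000126361847, 0.1420000046491623], [0.6150000095367432, 0.17599999904632568], [0.5830000042915344, 0.3630000054836273]]
```

```bash
cat >> h.py <<'E'
def tool():
    s=robot.read_state(); return np.array(s['tool_pos']),R.from_rotvec(s['orientation']),s
def down(yaw,pitch=0):  # tool: y = hook y, x = -hook x ... choose sign nearest to current
    hx=np.array([np.cos(yaw),np.sin(yaw),0]); hz=np.array([0,0,1.]); hy=np.cross(hz,hx)
    return R.from_rotvec(pitch*hy)*R.from_matrix(np.stack([hx,-hy,-hz],1))
def go(pos,Rt):
    p,r,s=tool()
    best=min((Rt,Rt*R.from_rotvec([0,0,np.pi])),key=lambda q:(r.inv()*q).magnitude())
    print('t',round(s['t'],2),'turn',(r.inv()*best).as_rotvec().round(4),'then shift mm',(best.inv().apply(np.array(pos)-p)*1000).round(1),'shift w/o turn',(r.inv().apply(np.array(pos)-p)*1000).round(1),'q',s['q'].round(2))
E
python3 - <<'E'
from h import *
yaw=np.deg2rad(81.2); go([.5285,-.351,.30],down(yaw))
print(tool()[1].as_matrix().round(3))
E
```

```text
t 0.1 turn [-1.4000e-03 -1.1000e-03 -1.1194e+00] then shift mm [273.7 314.3 103.8] shift w/o turn [ 402.2 -109.   104. ] q [-1.36  0.13  1.49 -0.    1.52 -0.09]
[[ 0.956  0.293 -0.   ]
 [ 0.293 -0.956  0.002]
 [ 0.    -0.002 -1.   ]]
```

>>> apply_moves:
  series:
    - [[33.5,-9.1,0],[0,0,0]]
    - [[33.5,-9.1,0],[0,0,0]]
    - [[33.5,-9.1,0],[0,0,0]]
    - [[33.5,-9.1,0],[0,0,0]]
    - [[33.5,-9.1,0],[0,0,0]]
    - [[33.5,-9.1,0],[0,0,0]]
    - [[33.5,-9.1,0],[0,0,0]]
    - [[33.5,-9.1,0],[0,0,0]]
    - [[33.5,-9.1,0],[0,0,0]]
    - [[33.5,-9.1,0],[0,0,0]]
    - [[33.5,-9.1,0],[0,0,0]]
    - [[33.5,-9.1,0],[0,0,0]]
  claw: 1

```text
t: 1.1
tool_pos: [0.5296, -0.35, 0.4042]
orientation: [-3.106, -0.466, 0.001]
force: [-0.1, -0.1, 1.0]
opening: 0.0927
gripper_force: 0.0
```

>>> apply_moves:
  series:
    - [[0,0,8.6],[0,0,-0.0933]]
    - [[0,0,8.6],[0,0,-0.0933]]
    - [[0,0,8.6],[0,0,-0.0933]]
    - [[0,0,8.6],[0,0,-0.0933]]
    - [[0,0,8.6],[0,0,-0.0933]]
    - [[0,0,8.6],[0,0,-0.0933]]
    - [[0,0,8.6],[0,0,-0.0933]]
    - [[0,0,8.6],[0,0,-0.0933]]
    - [[0,0,8.6],[0,0,-0.0933]]
    - [[0,0,8.6],[0,0,-0.0933]]
    - [[0,0,8.6],[0,0,-0.0933]]
    - [[0,0,8.6],[0,0,-0.0933]]

```text
t: 2.1
tool_pos: [0.5281, -0.3511, 0.3005]
orientation: [-2.38, -2.049, 0.0]
force: [-0.6, -0.9, -0.0]
opening: 0.093
gripper_force: 0.0
```

>>> apply_moves:
  series:
    - [[0,0,0],[0,0,0]]
    - [[0,0,0],[0,0,0]]
    - [[0,0,0],[0,0,0]]

```text
t: 2.35
tool_pos: [0.5284, -0.3513, 0.3018]
orientation: [2.388, 2.041, 0.0]
force: [0.2, -0.6, -0.1]
opening: 0.0931
gripper_force: 0.0
```

```bash
python3 - <<'E'
from h import *
yaw=np.deg2rad(81.2); go([.5285,-.351,.19],down(yaw))
img,d=robot.read_camera('wrist'); cv2.imwrite('pics/w1.png',img)
E
```

```text
t 2.35 turn [ 0.     -0.     -0.0029] then shift mm [3.000e-01 1.000e-01 1.118e+02] shift w/o turn [3.000e-01 1.000e-01 1.118e+02] q [-0.67  0.29  1.5   0.    1.35 -0.51]
```

View pics/w1.png

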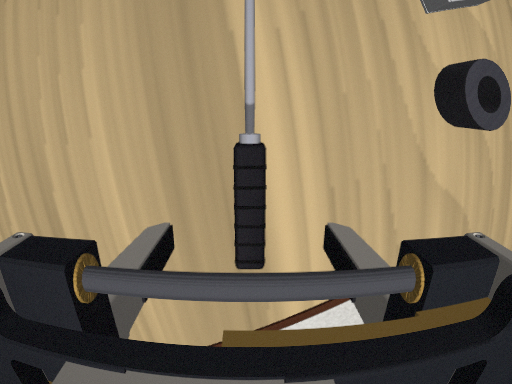

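The wrist view has the hook grip centred between the fingers (u≈250, fingers at 173 and 325) and aligned with them. I'll descend and grip.

>>> apply_moves:
  series:
    - [[0,0,12],[0,0,0]]
    - [[0,0,12],[0,0,0]]
    - [[0,0,12],[0,0,0]]
    - [[0,0,12],[0,0,0]]
    - [[0,0,12],[0,0,0]]
    - [[0,0,12],[0,0,0]]
    - [[0,0,12],[0,0,0]]
    - [[0,0,10],[0,0,0]]
    - [[0,0,10],[0,0,0]]
    - [[0,0,6],[0,0,0]]
    - [[0,0,0],[0,0,0]]
    - [[0,0,0],[0,0,0]]

```text
t: 3.4
tool_pos: [0.5283, -0.3512, 0.1913]
orientation: [-2.385, -2.044, 0.0]
force: [-0.4, 0.1, -0.3]
opening: 0.0929
gripper_force: 0.0
```

>>> apply_moves:
  series:
    - [[0,0,0],[0,0,0]]
    - [[0,0,0],[0,0,0]]
    - [[0,0,0],[0,0,0]]
    - [[0,0,0],[0,0,0]]
    - [[0,0,0],[0,0,0]]
    - [[0,0,0],[0,0,0]]
    - [[0,0,0],[0,0,0]]
    - [[0,0,0],[0,0,0]]
    - [[0,0,0],[0,0,0]]
    - [[0,0,0],[0,0,0]]
  claw: 0
  newtons: 60

```text
t: 4.23
tool_pos: [0.5283, -0.3512, 0.1915]
orientation: [-2.385, -2.045, 0.0]
force: [0.2, 0.1, 0.6]
opening: 0.031
gripper_force: 0.0
```

```bash
python3 - <<'E'
from h import *
p,r,s=tool(); print(p,s['opening'],s['gripper_force'],s['force'])
th=np.deg2rad(91.6); c,sn=np.cos(th),np.sin(th); hx=np.array([c,sn,0])
# crate geometry (from two views)
cl=np.array([.4185,.1418,0]); cr=np.array([.616,.1755,0]); mid=(cl+cr)/2; e=(cr-cl)/np.linalg.norm(cr-cl); inn=np.array([-e[1],e[0],0])
bill=mid+e*.02+inn*.032
grip=bill-hx*.27
print('bill',bill,'grip',grip)
rk=np.array([.589,.257,0]); f=lambda a:(np.dot(a-rk,hx))
print('rack x: crate L,R,bill,grip',f(cl),f(cr),f(bill),f(grip))
go([grip[0],grip[1]-.17,.36],down(th))
E
```

```text
[ 0.52831257 -0.35124175  0.19149069] 0.03104067101603271 0.0 [0.17606046 0.07157751 0.55628538]
bill [0.53158259 0.19355812 0.        ] grip [ 0.53912144 -0.07633661  0.        ]
rack x: crate L,R,bill,grip -0.11039444585028033 -0.08222210862132526 -0.061813957750676274 -0.3318139577506763
t 4.23 turn [-1.000e-04 -1.000e-04 -1.813e-01] then shift mm [ 104.6   13.7 -168.5] shift w/o turn [ 105.3   -5.4 -168.5] q [-0.67  0.41  1.56  0.    1.17 -0.51]
```

>>> apply_moves:
  series:
    - [[0,0,0],[0,0,0]]
    - [[0,0,0],[0,0,0]]
    - [[0,0,0],[0,0,0]]
    - [[0,0,0],[0,0,0]]
    - [[0,0,-5],[0,0,0]]
    - [[0,0,-12],[0,0,0]]
    - [[0,0,-25],[0,0,0]]
    - [[0,0,-30],[0,0,0]]
    - [[0,0,-32],[0,0,0]]
    - [[0,0,-32],[0,0,0]]
    - [[0,0,-20],[0,0,0]]
    - [[0,0,-12],[0,0,0]]

```text
t: 5.23
tool_pos: [0.5288, -0.3516, 0.3648]
orientation: [2.381, 2.041, 0.002]
force: [0.3, -0.3, -2.0]
opening: 0.0275
gripper_force: 60.0
```

>>> apply_moves:
  series:
    - [[0,0,0],[0,0,-0.03]]
    - [[0,0,0],[0,0,-0.04]]
    - [[0,0,0],[0,0,-0.045]]
    - [[0,0,0],[0,0,-0.04]]
    - [[0,0,0],[0,0,-0.026]]
    - [[10,2,0],[0,0,0]]
    - [[20,3,0],[0,0,0]]
    - [[20,3,0],[0,0,0]]
    - [[20,2,0],[0,0,0]]
    - [[20,2,0],[0,0,0]]
    - [[10,2,0],[0,0,0]]
    - [[0,0,0],[0,0,0]]

```text
t: 6.23
tool_pos: [0.5399, -0.2485, 0.3594]
orientation: [-2.188, -2.253, -0.001]
force: [-0.7, 1.3, -0.7]
opening: 0.0279
gripper_force: 60.0
```

```bash
python3 - <<'E'
from h import *
th=np.deg2rad(91.6); print(robot.read_state()['opening'],robot.read_state()['gripper_force'],robot.read_state()['force'])
img,d,W=cloud('top'); 
hsv=cv2.cvtColor(img,cv2.COLOR_BGR2HSV); S=hsv[...,1]
x,y,z=W[...,0],W[...,1],W[...,2]
k=(d>0)&(z>.17)&(z<.245)&(S<90)&(x>.5)&(x<.57)&(y>-.2)&(y<.03)
nl,L,st,ce=cv2.connectedComponentsWithStats(cv2.dilate(k.astype(np.uint8),np.ones((3,3))))
p=W[k]
for y0 in np.arange(-.2,.04,.02):
    q=p[(p[:,1]>=y0)&(p[:,1]<y0+.02)]
    if len(q): print(round(y0,2),len(q),np.median(q,0).round(4))
cv2.imwrite('pics/t2.png',img[100:320,60:400])
go([.539,-.0763,.36],down(th))
E
```

```text
0.027869274206512962 59.98638153076172 [-0.74999724  1.30637285 -0.68239345]
-0.2 48 [ 0.5393 -0.1933  0.1897]
-0.18 23 [ 0.5386 -0.1694  0.215 ]
-0.16 25 [ 0.5381 -0.1506  0.2173]
-0.14 27 [ 0.5378 -0.1304  0.2172]
-0.12 35 [ 0.5374 -0.1095  0.2169]
-0.1 34 [ 0.5351 -0.0892  0.2172]
-0.08 33 [ 0.5368 -0.0707  0.2163]
-0.06 36 [ 0.5356 -0.0501  0.217 ]
-0.04 32 [ 0.5342 -0.0307  0.216 ]
-0.02 24 [ 0.5338 -0.0101  0.2168]
-0.0 28 [0.5335 0.0094 0.2168]
0.02 6 [0.5334 0.0221 0.2153]
t 6.28 turn [-0.0002  0.      0.0011] then shift mm [173.5   4.1  -0.5] shift w/o turn [173.5   4.3  -0.5] q [-0.52  0.14  1.56 -0.    1.44 -0.55]
```

View pics/t2.png

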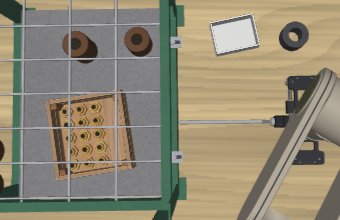

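>>> apply_moves:
  series:
    - [[10,0,0],[0,0,0]]
    - [[17,0,0],[0,0,0]]
    - [[18,0,0],[0,0,0]]
    - [[18,1,0],[0,0,0]]
    - [[18,0,0],[0,0,0]]
    - [[18,1,0],[0,0,0]]
    - [[18,0,0],[0,0,0]]
    - [[18,1,0],[0,0,0]]
    - [[18,0,0],[0,0,0]]
    - [[13,0,0],[0,0,0]]
    - [[7,0,0],[0,0,0]]
    - [[0,0,0],[0,0,0]]

```text
t: 7.28
tool_pos: [0.5378, -0.0771, 0.3596]
orientation: [-2.19, -2.253, -0.0]
force: [0.6, -0.6, -1.6]
opening: 0.0277
gripper_force: 60.0
```

>>> apply_moves:
  series:
    - [[3,0,0],[0,-0.015,0]]
    - [[3,0,0],[0,-0.015,0]]
    - [[3,0,0],[0,-0.015,0]]
    - [[3,0,0],[0,-0.015,0]]
    - [[0,0,0],[0,0,0]]
    - [[0,0,0],[0,0,0]]

```text
t: 7.78
tool_pos: [0.5375, -0.0657, 0.3592]
orientation: [2.16, 2.221, -0.065]
force: [-0.4, 0.3, -2.1]
opening: 0.0277
gripper_force: 60.0
```

```bash
python3 - <<'E'
from h import *
th=np.deg2rad(91.6); p,r,s=tool(); print(s['t'],p,s['force'],r.as_matrix().round(3))
for n in('top','scene'):
    img,d,W=cloud(n); cv2.imwrite(f'pics/{n}3.png',cv2.resize(img[150:330,60:300],None,fx=3,fy=3))
    hsv=cv2.cvtColor(img,cv2.COLOR_BGR2HSV); S=hsv[...,1]
    x,y,z=W[...,0],W[...,1],W[...,2]
    k=(d>0)&(z>.17)&(z<.245)&(S<90)&(x>.5)&(x<.57)&(y>-.05)&(y<.25)
    q=W[k]
    for y0 in np.arange(-.04,.25,.02):
        m=q[(q[:,1]>=y0)&(q[:,1]<y0+.02)]
        if len(m): print(n,round(y0,2),len(m),np.median(m,0).round(4),m[:,1].max().round(4))
E
```

```text
7.7833 [ 0.53746062 -0.06571478  0.35922552] [-0.37081419  0.29652171 -2.13624908] [[-0.028  1.     0.002]
 [ 0.998  0.028 -0.06 ]
 [-0.06  -0.    -0.998]]
top 0.02 5 [0.5356 0.0394 0.2115] 0.0396
top 0.06 22 [0.5351 0.0742 0.2082] 0.0793
top 0.08 34 [0.5337 0.0905 0.2078] 0.0999
top 0.1 34 [0.5335 0.11   0.2058] 0.1192
top 0.12 35 [0.5322 0.1303 0.2043] 0.14
top 0.14 30 [0.5319 0.1492 0.2032] 0.1584
top 0.16 18 [0.5316 0.1702 0.2029] 0.1799
top 0.18 20 [0.5314 0.1886 0.202 ] 0.1965
scene -0.04 108 [ 0.5325 -0.0315  0.1936] -0.0204
scene -0.02 2 [ 0.5287 -0.0195  0.1864] -0.0193
scene 0.02 22 [0.5332 0.0317 0.2112] 0.0378
scene 0.06 32 [0.532  0.07   0.2087] 0.0792
scene 0.08 34 [0.5313 0.0899 0.2079] 0.0996
scene 0.1 33 [0.5311 0.1095 0.2064] 0.1195
scene 0.12 34 [0.5306 0.1301 0.2051] 0.1395
scene 0.14 35 [0.5298 0.1499 0.2043] 0.1597
scene 0.16 23 [0.53   0.1726 0.2022] 0.1796
scene 0.18 42 [0.528  0.19   0.2008] 0.1981
```

View pics/top3.png

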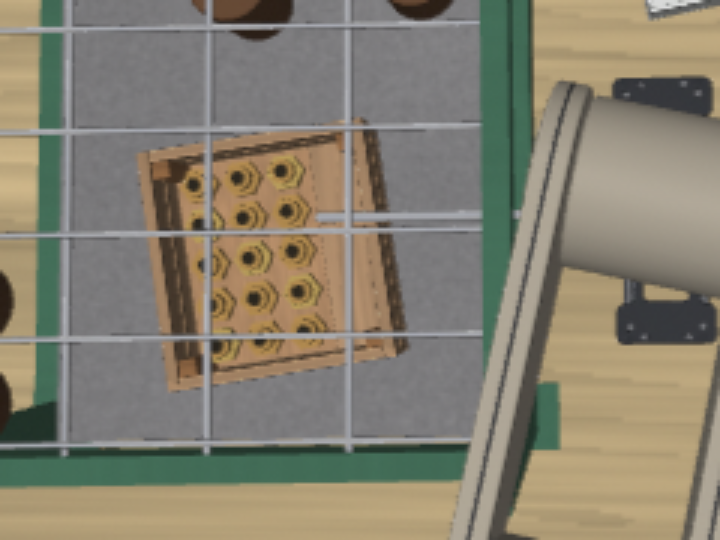

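The top view shows the shank passing over the crate's front wall, with the bill at about (320,217) in the crop. It lies behind the wall and in front of the fittings once parallax is allowed for. I'll lower it.

>>> apply_moves:
  series:
    - [[0,0,5],[0,0,0]]
    - [[0,0,8],[0,0,0]]
    - [[1,0,9],[0,0,0]]
    - [[1,0,9],[0,0,0]]
    - [[0,0,9],[0,0,0]]
    - [[1,0,8],[0,0,0]]
    - [[0,0,6],[0,0,0]]
    - [[0,0,3],[0,0,0]]
    - [[0,0,0],[0,0,0]]
    - [[0,0,0],[0,0,0]]

```text
t: 8.72
tool_pos: [0.5375, -0.0663, 0.3022]
orientation: [2.16, 2.221, -0.065]
force: [-1.0, 0.5, -1.2]
opening: 0.0278
gripper_force: 60.0
```

>>> apply_moves:
  series:
    - [[-4,0,0],[0,0,0]]
    - [[-4,0,0],[0,0,0]]
    - [[-3,0,0],[0,0,0]]
    - [[-2,0,0],[0,0,0]]
    - [[-2,0,0],[0,0,0]]
    - [[-2,0,0],[0,0,0]]

```text
t: 9.22
tool_pos: [0.5379, -0.0832, 0.3032]
orientation: [2.161, 2.221, -0.064]
force: [-0.0, 4.0, -2.6]
opening: 0.0275
gripper_force: 60.0
```

>>> apply_moves:
  series:
    - [[-3,0,0.2],[0,0,0]]
    - [[-4,0,0.3],[0,0,0]]
    - [[-4,0,0.3],[0,0,0]]
    - [[-4,0,0.3],[0,0,0]]
    - [[-4,0,0.3],[0,0,0]]
    - [[-4,0,0.3],[0,0,0]]
    - [[-4,0,0.3],[0,0,0]]
    - [[-4,0,0.3],[0,0,0]]
    - [[-4,0,0.3],[0,0,0]]
    - [[-4,0,0.3],[0,0,0]]
    - [[-3,0,0.2],[0,0,0]]
    - [[-1,0,0],[0,0,0]]

```text
t: 10.22
tool_pos: [0.5391, -0.1269, 0.3027]
orientation: [2.16, 2.22, -0.065]
force: [-0.4, 4.3, -1.4]
opening: 0.0279
gripper_force: 60.0
```

```bash
cat >> h.py <<'E'
def crate(n='scene',pic=None):
    s=robot.read_state(); img,d,W=cloud(n)
    if pic: cv2.imwrite(pic,img)
    hsv=cv2.cvtColor(img,cv2.COLOR_BGR2HSV); x,y,z=W[...,0],W[...,1],W[...,2]
    k=(d>0)&(abs(z-.13)<.008)&(hsv[...,0]<25)&(hsv[...,1]>60)&(y>0)&(x<.68)&(x>.35)
    r=cv2.minAreaRect(np.float32(W[k][:,:2])); print(n,k.sum(),r,np.median(z[k]),cv2.boxPoints(r).round(4).tolist())
    print(s['t'],s['tool_pos'],s['force'],s['wrist_torque'])
E
python3 -c "
from h import *
crate(); crate('top')"
```

```text
scene 1339 ((0.5074026584625244, 0.20934510231018066), (0.2008884698152542, 0.18952515721321106), 5.168961524963379) 0.12874876893283882 [[0.39879998564720154, 0.2946999967098236], [0.41589999198913574, 0.10589999705553055], [0.6159999966621399, 0.12399999797344208], [0.5989000201225281, 0.31279999017715454]]
10.2167 [ 0.53914555 -0.12690539  0.3027292 ] [-0.43724279  4.33734054 -1.41504477] [0.7488819  0.05463751 0.15077287]
top 960 ((0.5088322162628174, 0.20886895060539246), (0.1994091123342514, 0.1899958848953247), 5.304125785827637) 0.12845002777463144 [[0.4007999897003174, 0.29420000314712524], [0.41830000281333923, 0.10509999841451645], [0.6169000267982483, 0.12349999696016312], [0.5993000268936157, 0.3127000033855438]]
10.2667 [ 0.53914195 -0.12689066  0.30274981] [-0.99105045  2.28509567 -0.96789844] [0.45009546 0.09980204 0.19662735]
```

>>> apply_moves:
  series:
    - [[-2,0,0.1],[0,0,0]]
    - [[-3,0,0.2],[0,0,0]]
    - [[-3,0,0.2],[0,0,0]]
    - [[-3,0,0.2],[0,0,0]]
    - [[-3,0,0.2],[0,0,0]]
    - [[-3,0,0.2],[0,0,0]]
    - [[-2,0,0.1],[0,0,0]]
    - [[-1,0,0.1],[0,0,0]]

```text
t: 10.98
tool_pos: [0.5397, -0.1468, 0.3026]
orientation: [2.16, 2.22, -0.065]
force: [-0.8, 4.0, -1.9]
opening: 0.0276
gripper_force: 60.0
```

>>> apply_moves:
  series:
    - [[-1,0,0],[0,0,0]]
    - [[-1,0,0.1],[0,0,0]]
    - [[-1,0,0],[0,0,0]]
    - [[-1,0,0.1],[0,0,0]]

```text
t: 11.32
tool_pos: [0.5398, -0.1504, 0.3026]
orientation: [2.16, 2.221, -0.065]
force: [-0.4, 3.8, -2.1]
opening: 0.0275
gripper_force: 60.0
```

>>> apply_moves:
  series:
    - [[-1,0,0],[0,0,0]]
    - [[-1,0,0.1],[0,0,0]]
    - [[-1,0,0],[0,0,0]]
    - [[-1,0,0.1],[0,0,0]]

```text
t: 11.65
tool_pos: [0.5399, -0.1545, 0.3027]
orientation: [2.16, 2.221, -0.065]
force: [-0.5, 3.8, -1.5]
opening: 0.0277
gripper_force: 60.0
```

>>> apply_moves:
  series:
    - [[-1,0,0],[0,0,0]]
    - [[-1,0,0.1],[0,0,0]]
    - [[-1,0,0],[0,0,0]]

```text
t: 11.9
tool_pos: [0.54, -0.1575, 0.3027]
orientation: [2.16, 2.221, -0.065]
force: [-0.8, 3.4, -1.9]
opening: 0.0276
gripper_force: 60.0
```

>>> apply_moves:
  series:
    - [[-1,0,0],[0,0,0]]
    - [[-1,0,0.1],[0,0,0]]
    - [[-1,0,0],[0,0,0]]

```text
t: 12.15
tool_pos: [0.5401, -0.1605, 0.3028]
orientation: [2.16, 2.221, -0.065]
force: [-0.8, 4.6, -2.4]
opening: 0.0275
gripper_force: 60.0
```

```bash
python3 -c "
from h import *
crate(); crate('top')"
```

```text
scene 1455 ((0.5117936134338379, 0.17688672244548798), (0.20077703893184662, 0.18965651094913483), 2.748924970626831) 0.1288962062004967 [[0.40700000524520874, 0.2667999863624573], [0.41609999537467957, 0.07739999890327454], [0.616599977016449, 0.08699999749660492], [0.6075000166893005, 0.27639999985694885]]
12.15 [ 0.54005742 -0.16051504  0.30280051] [-0.80669497  4.57057842 -2.36462366] [0.78910139 0.00191029 0.13735402]
top 1081 ((0.5134930610656738, 0.1764969527721405), (0.1993826925754547, 0.1907774806022644), 2.845075845718384) 0.12836018849342912 [[0.4092000126838684, 0.2667999863624573], [0.4187000095844269, 0.0763000026345253], [0.6177999973297119, 0.08619999885559082], [0.608299970626831, 0.2766999900341034]]
12.2 [ 0.54006835 -0.16069294  0.30286517] [-0.62060054  3.36941451 -2.17894554] [0.67388021 0.02257492 0.06626229]
```

>>> apply_moves:
  series:
    - [[-1,0,0],[0,0,0]]
    - [[-1,0,0.1],[0,0,0]]
    - [[-1,0,0],[0,0,0]]

```text
t: 12.5
tool_pos: [0.5401, -0.1635, 0.3029]
orientation: [2.16, 2.221, -0.065]
force: [0.4, 4.4, -1.9]
opening: 0.0276
gripper_force: 60.0
```

>>> apply_moves:
  series:
    - [[-1,0,0],[0,0,0]]
    - [[-1,0,0.1],[0,0,0]]
    - [[-1,0,0],[0,0,0]]

```text
t: 12.75
tool_pos: [0.5402, -0.1665, 0.303]
orientation: [2.16, 2.221, -0.065]
force: [-1.0, 4.4, -2.8]
opening: 0.0278
gripper_force: 60.0
```

>>> apply_moves:
  series:
    - [[-1,0,0],[0,0,0]]
    - [[-1,0,0.1],[0,0,0]]
    - [[-1,0,0],[0,0,0]]

```text
t: 13.0
tool_pos: [0.5403, -0.1695, 0.303]
orientation: [2.16, 2.221, -0.065]
force: [-0.2, 4.1, -2.5]
opening: 0.0273
gripper_force: 60.0
```

>>> apply_moves:
  series:
    - [[-1,0,0],[0,0,0]]
    - [[-1,0,0.1],[0,0,0]]

```text
t: 13.17
tool_pos: [0.5404, -0.1715, 0.3031]
orientation: [2.16, 2.22, -0.065]
force: [-1.0, 4.4, -2.3]
opening: 0.0276
gripper_force: 60.0
```

>>> apply_moves:
  series:
    - [[-1,0,0],[0,0,0]]
    - [[-1,0,0.1],[0,0,0]]

```text
t: 13.33
tool_pos: [0.5404, -0.1735, 0.3031]
orientation: [2.16, 2.22, -0.065]
force: [-0.1, 3.9, -2.9]
opening: 0.0276
gripper_force: 60.0
```

>>> apply_moves:
  series:
    - [[-1,0,0],[0,0,0]]
    - [[-1,0,0.1],[0,0,0]]

```text
t: 13.5
tool_pos: [0.5405, -0.1755, 0.3032]
orientation: [2.16, 2.221, -0.065]
force: [-0.2, 3.5, -3.0]
opening: 0.0276
gripper_force: 60.0
```

>>> apply_moves:
  series:
    - [[-1,0,0],[0,0,0]]
    - [[-1,0,0.1],[0,0,0]]

```text
t: 13.67
tool_pos: [0.5405, -0.1775, 0.3032]
orientation: [2.16, 2.221, -0.065]
force: [-1.0, 2.9, -2.5]
opening: 0.0275
gripper_force: 60.0
```

>>> apply_moves:
  series:
    - [[-1,0,0],[0,0,0]]

```text
t: 13.75
tool_pos: [0.5405, -0.1784, 0.3031]
orientation: [2.16, 2.221, -0.065]
force: [-0.7, 8.2, -3.0]
opening: 0.0272
gripper_force: 60.0
```

>>> apply_moves:
  series:
    - [[-1,0,0],[0,0,0]]

```text
t: 13.83
tool_pos: [0.5405, -0.1788, 0.3029]
orientation: [2.161, 2.222, -0.063]
force: [-0.1, 12.6, -3.3]
opening: 0.0275
gripper_force: 60.0
```

```bash
python3 -c "
from h import *
crate(pic='pics/s4.png'); crate('top')"
```

```text
scene 1447 ((0.5139017105102539, 0.15965673327445984), (0.2003602683544159, 0.18953478336334229), 1.7277812957763672) 0.1288756571635601 [[0.4108999967575073, 0.2513999938964844], [0.41659998893737793, 0.061900001019239426], [0.6169000267982483, 0.06800000369548798], [0.6111999750137329, 0.2574000060558319]]
13.8333 [ 0.54051513 -0.17878168  0.30293299] [-0.06806669 12.63343028 -3.33783371] [ 1.87470465 -0.04332152  0.07707375]
top 804 ((0.5156441926956177, 0.16336020827293396), (0.199356347322464, 0.18044935166835785), 1.853655457496643) 0.12828373853399622 [[0.413100004196167, 0.25029999017715454], [0.4189000129699707, 0.07000000029802322], [0.6182000041007996, 0.07639999687671661], [0.6123999953269958, 0.25679999589920044]]
13.8833 [ 0.54048622 -0.17876524  0.30280688] [-0.5632713   8.62224398 -3.45568005] [ 1.37518806 -0.05877357  0.01645579]
```

View pics/s4.png

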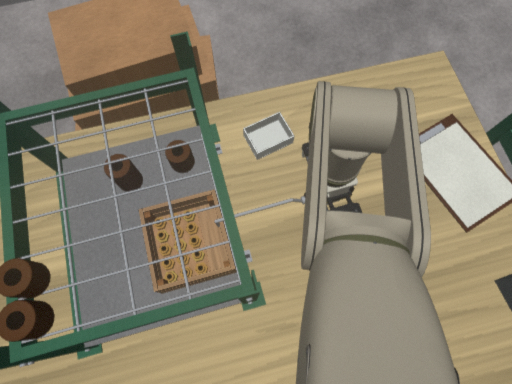

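The crate has met the bar: its front is nearly parallel to the beam, and the force has risen from 4 N to about 10 N. I'll hold and read the steady value.

>>> apply_moves:
  series:
    - [[0,0,0],[0,0,0]]
    - [[0,0,0],[0,0,0]]

```text
t: 14.1
tool_pos: [0.5405, -0.1787, 0.3028]
orientation: [2.161, 2.222, -0.064]
force: [-0.5, 7.1, -3.1]
opening: 0.0278
gripper_force: 60.0
```

>>> apply_moves:
  series:
    - [[0,0,0],[0,0,0]]

```text
t: 14.18
tool_pos: [0.5405, -0.1787, 0.3028]
orientation: [2.161, 2.222, -0.064]
force: [-0.4, 7.5, -3.0]
opening: 0.0275
gripper_force: 60.0
```

>>> apply_moves:
  series:
    - [[0,0,0],[0,0,0]]

```text
t: 14.27
tool_pos: [0.5405, -0.1787, 0.3028]
orientation: [2.161, 2.222, -0.064]
force: [0.7, 8.6, -3.5]
opening: 0.0274
gripper_force: 60.0
```

>>> apply_moves:
  series:
    - [[-0.4,0,0],[0,0,0]]
    - [[-0.4,0,0],[0,0,0]]
    - [[0,0,0],[0,0,0]]

```text
t: 14.52
tool_pos: [0.5405, -0.179, 0.3026]
orientation: [2.162, 2.223, -0.063]
force: [-0.5, 10.6, -3.7]
opening: 0.0278
gripper_force: 60.0
```

>>> apply_moves:
  series:
    - [[0,0,0],[0,0,0]]

```text
t: 14.6
tool_pos: [0.5405, -0.179, 0.3026]
orientation: [2.162, 2.223, -0.063]
force: [0.4, 11.4, -3.2]
opening: 0.0275
gripper_force: 60.0
```

>>> apply_moves:
  series:
    - [[0,0,0],[0,0,0]]

```text
t: 14.68
tool_pos: [0.5405, -0.179, 0.3026]
orientation: [2.162, 2.223, -0.063]
force: [-1.0, 11.2, -3.4]
opening: 0.0274
gripper_force: 60.0
```

Steady at about 11 N, which is inside 9–13 N. I'll hold for well over a second.

>>> apply_moves:
  series:
    - [[0,0,0],[0,0,0]]
    - [[0,0,0],[0,0,0]]
    - [[0,0,0],[0,0,0]]
    - [[0,0,0],[0,0,0]]
    - [[0,0,0],[0,0,0]]
    - [[0,0,0],[0,0,0]]

```text
t: 15.18
tool_pos: [0.5405, -0.179, 0.3026]
orientation: [2.161, 2.223, -0.063]
force: [0.1, 10.5, -3.3]
opening: 0.0281
gripper_force: 60.0
```

>>> apply_moves:
  series:
    - [[0,0,0],[0,0,0]]
    - [[0,0,0],[0,0,0]]
    - [[0,0,0],[0,0,0]]
    - [[0,0,0],[0,0,0]]
    - [[0,0,0],[0,0,0]]
    - [[0,0,0],[0,0,0]]
    - [[0,0,0],[0,0,0]]
    - [[0,0,0],[0,0,0]]

```text
t: 15.85
tool_pos: [0.5405, -0.179, 0.3026]
orientation: [2.161, 2.223, -0.063]
force: [-0.3, 11.5, -3.6]
opening: 0.0276
gripper_force: 60.0
```

```bash
python3 - <<'E'
from h import *
F=[]
for i in range(2): crate()
img,d,W=cloud('scene')
# rack-direction reference: front beam top edge yaw, and bar/rail visible in front of the crate
hsv=cv2.cvtColor(img,cv2.COLOR_BGR2HSV); x,y,z=W[...,0],W[...,1],W[...,2]
g=(d>0)&(hsv[...,0]>55)&(hsv[...,0]<95)&(hsv[...,1]>80)&(abs(z-.3)<.012)
print('rack',cv2.minAreaRect(np.float32(W[g][:,:2])))
# visible points between rail and crate, z profile vs y
for x0 in (.38,.40,.63,.66):
    m=(d>0)&(abs(x-x0)<.008)&(y>.04)&(y<.1)&(z<.1)&(z>.03)
    q=W[m]; q=q[q[:,1].argsort()]; print(x0,[(round(a,3),round(b,3)) for a,b in q[:,1:][::3]][:14])
E
```

```text
scene 1429 ((0.5139456391334534, 0.15944181382656097), (0.20073844492435455, 0.18923859298229218), 1.724725365638733) 0.12886393774977967 [[0.4108000099658966, 0.25099998712539673], [0.4165000021457672, 0.061799999326467514], [0.6171000003814697, 0.06790000200271606], [0.6114000082015991, 0.25699999928474426]]
15.85 [ 0.54049574 -0.17899409  0.30259531] [-0.30294472 11.52720983 -3.58905671] [ 1.79949675 -0.05111241 -0.04393409]
scene 1441 ((0.514189600944519, 0.1596595197916031), (0.2012375146150589, 0.1897662729024887), 1.9020018577575684) 0.12893106127657905 [[0.4104999899864197, 0.25119999051094055], [0.41679999232292175, 0.061500001698732376], [0.617900013923645, 0.0681999996304512], [0.6115999817848206, 0.25780001282691956]]
15.9 [ 0.54049334 -0.17899317  0.30261623] [-0.26668934 10.64283987 -3.70640314] [ 1.77119599 -0.04368903 -0.00206939]
rack ((0.5870211124420166, 0.2576092779636383), (0.5041254162788391, 0.431329607963562), 1.3501909971237183)
0.38 [(np.float64(0.059), np.float64(0.075)), (np.float64(0.065), np.float64(0.051)), (np.float64(0.073), np.float64(0.05)), (np.flo
[... 658 characters left out ...]
t64(0.05))]
0.63 [(np.float64(0.065), np.float64(0.073)), (np.float64(0.067), np.float64(0.076)), (np.float64(0.068), np.float64(0.076))]
0.66 [(np.float64(0.066), np.float64(0.075)), (np.float64(0.067), np.float64(0.074)), (np.float64(0.068), np.float64(0.078)), (np.float64(0.07), np.float64(0.048)), (np.float64(0.072), np.float64(0.048)), (np.float64(0.073), np.float64(0.051)), (np.float64(0.075), np.float64(0.049)), (np.float64(0.076), np.float64(0.049)), (np.float64(0.077), np.float64(0.051)), (np.float64(0.079), np.float64(0.047)), (np.float64(0.08), np.float64(0.051)), (np.float64(0.082), np.float64(0.047)), (np.float64(0.083), np.float64(0.048)), (np.float64(0.085), np.float64(0.05))]
```

The bar's inner edge slopes 1.76° in the world frame and the crate's front 1.7–1.9°, at the same y, so the crate sits square on the bar. I'll unhook: ease inward, lift, then withdraw.

>>> apply_moves:
  series:
    - [[2,0,0],[0,0,0]]
    - [[4,0,0],[0,0,0]]
    - [[5,0,0],[0,0,0]]
    - [[3,0,0],[0,0,0]]
    - [[1,0,0],[0,0,0]]
    - [[0,0,0],[0,0,0]]

```text
t: 16.5
tool_pos: [0.5403, -0.165, 0.3026]
orientation: [2.159, 2.221, -0.065]
force: [0.1, -0.5, -2.7]
opening: 0.0273
gripper_force: 60.0
```

>>> apply_moves:
  series:
    - [[0,0,-4],[0,0,0]]
    - [[0,0,-7],[0,0,0]]
    - [[0,0,-8],[0,0,0]]
    - [[0,0,-8],[0,0,0]]
    - [[0,0,-8],[0,0,0]]
    - [[0,0,-8],[0,0,0]]
    - [[0,0,-8],[0,0,0]]
    - [[0,0,-8],[0,0,0]]
    - [[0,0,-6],[0,0,0]]
    - [[0,0,-3],[0,0,0]]
    - [[0,0,0],[0,0,0]]
    - [[0,0,0],[0,0,0]]

```text
t: 17.5
tool_pos: [0.5401, -0.1611, 0.3702]
orientation: [2.16, 2.221, -0.065]
force: [0.3, -0.3, -1.7]
opening: 0.0277
gripper_force: 60.0
```

```bash
python3 - <<'E'
from h import *
crate()
img,d,W=cloud('top'); 
S=cv2.cvtColor(img,cv2.COLOR_BGR2HSV)[...,1]; x,y,z=W[...,0],W[...,1],W[...,2]
k=(d>0)&(z>.17)&(z<.245)&(S<90)&(x>.5)&(x<.57)&(y>-.2)&(y<.15)
q=W[k]
for y0 in np.arange(-.2,.14,.03):
    m=q[(q[:,1]>=y0)&(q[:,1]<y0+.03)]
    if len(m): print(round(y0,2),len(m),np.median(m,0).round(4),m[:,1].max().round(4))
E
```

```text
scene 1437 ((0.5137856006622314, 0.15964359045028687), (0.20058374106884003, 0.18961821496486664), 1.6184773445129395) 0.12885597411757033 [[0.4108999967575073, 0.2515999972820282], [0.41620001196861267, 0.06199999898672104], [0.6166999936103821, 0.06769999861717224], [0.6114000082015991, 0.2572000026702881]]
17.5 [ 0.54007143 -0.16114769  0.3702257 ] [ 0.33180028 -0.26730645 -1.69238861] [-0.05705343 -0.12238352  0.01212153]
-0.11 35 [ 0.5393 -0.091   0.2189] -0.0818
-0.08 51 [ 0.5389 -0.0659  0.2212] -0.0501
-0.05 55 [ 0.5385 -0.0342  0.2196] -0.0203
-0.02 46 [ 0.5361 -0.0065  0.2175] 0.0095
0.01 38 [0.5357 0.0256 0.2158] 0.0394
0.04 6 [0.5351 0.0683 0.2124] 0.0699
0.07 43 [0.5348 0.0879 0.2116] 0.0996
0.1 1 [0.5348 0.1022 0.2081] 0.1022
```

>>> apply_moves:
  series:
    - [[-8,0,0.5],[0,0,0]]
    - [[-16,0,1],[0,0,0]]
    - [[-18,0,1],[0,0,0]]
    - [[-18,0,1],[0,0,0]]
    - [[-18,0,1],[0,0,0]]
    - [[-18,0,1],[0,0,0]]
    - [[-18,0,1],[0,0,0]]
    - [[-18,0,1],[0,0,0]]
    - [[-18,0,1],[0,0,0]]
    - [[-12,0,1],[0,0,0]]
    - [[-6,0,0.5],[0,0,0]]
    - [[0,0,0],[0,0,0]]

```text
t: 18.6
tool_pos: [0.5444, -0.3307, 0.3698]
orientation: [2.162, 2.22, -0.065]
force: [-0.5, 0.8, -2.1]
opening: 0.0277
gripper_force: 60.0
```

>>> apply_moves:
  series:
    - [[0,0,0],[0,0.015,0]]
    - [[0,0,0],[0,0.015,0]]
    - [[0,0,0],[0,0.015,0]]
    - [[0,0,0],[0,0.015,0]]
    - [[0,0,0],[0,0,0]]
    - [[0,0,0],[0,0,0]]
    - [[0,0,0],[0,0,0]]

```text
t: 19.18
tool_pos: [0.5448, -0.3293, 0.3705]
orientation: [2.19, 2.252, -0.0]
force: [-0.8, 0.1, -2.4]
opening: 0.0276
gripper_force: 60.0
```

```bash
python3 - <<'E'
from h import *
p,r,s=tool(); print(s['t'],p,s['force'],r.as_matrix().round(3))
for n in ('top','scene'):
    img,d,W=cloud(n)
    S=cv2.cvtColor(img,cv2.COLOR_BGR2HSV)[...,1]; x,y,z=W[...,0],W[...,1],W[...,2]
    k=(d>0)&(z>.15)&(z<.245)&(S<90)&(x>.5)&(x<.57)&(y>-.3)&(y<.0)
    q=W[k]
    for y0 in np.arange(-.3,.0,.03):
        m=q[(q[:,1]>=y0)&(q[:,1]<y0+.03)]
        if len(m): print(n,round(y0,2),len(m),np.median(m,0).round(4),m[:,1].max().round(4))
E
```

```text
19.1833 [ 0.54479562 -0.32925873  0.3704719 ] [-0.78780497  0.07283137 -2.41003582] [[-0.028  1.     0.   ]
 [ 1.     0.028 -0.   ]
 [-0.     0.    -1.   ]]
top -0.3 156 [ 0.5449 -0.2855  0.206 ] -0.2701
top -0.27 34 [ 0.544  -0.2543  0.2191] -0.2402
top -0.24 43 [ 0.5434 -0.2235  0.2284] -0.2103
top -0.21 52 [ 0.5419 -0.1949  0.2268] -0.1808
top -0.18 52 [ 0.5415 -0.1653  0.2275] -0.1517
top -0.15 54 [ 0.5419 -0.1355  0.2279] -0.12
top -0.12 44 [ 0.5395 -0.1065  0.2278] -0.0904
top -0.09 40 [ 0.539  -0.0746  0.2287] -0.0602
top -0.06 5 [ 0.5388 -0.0588  0.2245] -0.0569
scene -0.3 188 [ 0.5394 -0.2849  0.2059] -0.2706
scene -0.27 34 [ 0.54   -0.2513  0.2202] -0.2403
scene -0.24 48 [ 0.5404 -0.2245  0.2283] -0.2109
scene -0.21 49 [ 0.5394 -0.1962  0.2287] -0.1802
scene -0.18 51 [ 0.5386 -0.1646  0.2282] -0.1507
scene -0.15 49 [ 0.5377 -0.1347  0.2285] -0.1206
scene -0.12 50 [ 0.5372 -0.105   0.2282] -0.0903
scene -0.09 56 [ 0.536  -0.0734  0.2287] -0.0603
scene -0.06 22 [ 0.5349 -0.0579  0.2139] -0.0562
```

>>> apply_moves:
  series:
    - [[0,0,8],[0,0,0]]
    - [[0,0,16],[0,0,0]]
    - [[0,0,20],[0,0,0]]
    - [[0,0,22],[0,0,0]]
    - [[0,0,22],[0,0,0]]
    - [[0,0,22],[0,0,0]]
    - [[0,0,20],[0,0,0]]
    - [[0,0,16],[0,0,0]]
    - [[0,0,12],[0,0,0]]
    - [[0,0,8],[0,0,0]]
    - [[0,0,4],[0,0,0]]
    - [[0,0,0],[0,0,0]]

```text
t: 20.28
tool_pos: [0.5445, -0.3293, 0.1996]
orientation: [-2.19, -2.251, 0.0]
force: [0.1, 1.1, -2.6]
opening: 0.0276
gripper_force: 60.0
```

>>> apply_moves:
  series:
    - [[0,0,1.5],[0,0,0]]
    - [[0,0,1.5],[0,0,0]]
    - [[0,0,1],[0,0,0]]
    - [[0,0,0],[0,0,0]]
    - [[0,0,0],[0,0,0]]

```text
t: 20.7
tool_pos: [0.5449, -0.3295, 0.1968]
orientation: [2.19, 2.251, 0.0]
force: [-0.5, -0.0, -2.9]
opening: 0.0279
gripper_force: 60.0
```

>>> apply_moves:
  series:
    - [[0,0,1],[0,0,0]]
    - [[0,0,1],[0,0,0]]
    - [[0,0,0],[0,0,0]]
    - [[0,0,0],[0,0,0]]

```text
t: 21.03
tool_pos: [0.5447, -0.3294, 0.1943]
orientation: [-2.19, -2.252, 0.0]
force: [-0.1, 0.2, -1.8]
opening: 0.0276
gripper_force: 60.0
```

>>> apply_moves:
  series:
    - [[0,0,0.7],[0,0,0]]
    - [[0,0,0.7],[0,0,0]]
    - [[0,0,0],[0,0,0]]

```text
t: 21.28
tool_pos: [0.5447, -0.3294, 0.1928]
orientation: [-2.19, -2.252, 0.0]
force: [0.7, -0.0, -2.6]
opening: 0.0274
gripper_force: 60.0
```

>>> apply_moves:
  series:
    - [[0,0,0.7],[0,0,0]]
    - [[0,0,0.6],[0,0,0]]
    - [[0,0,0],[0,0,0]]

```text
t: 21.53
tool_pos: [0.5447, -0.3294, 0.1916]
orientation: [-2.191, -2.252, -0.0]
force: [0.5, 1.1, -2.7]
opening: 0.0274
gripper_force: 60.0
```

>>> apply_moves:
  series:
    - [[0,0,0.5],[0,0,0]]
    - [[0,0,0.5],[0,0,0]]
    - [[0,0,0],[0,0,0]]

```text
t: 21.78
tool_pos: [0.5448, -0.3294, 0.1915]
orientation: [-2.19, -2.252, 0.0]
force: [-2.9, 3.6, 5.6]
opening: 0.0278
gripper_force: 60.0
```

>>> apply_moves:
  series:
    - [[0,0,0.5],[0,0,0]]
    - [[0,0,0],[0,0,0]]
    - [[0,0,0],[0,0,0]]

```text
t: 22.03
tool_pos: [0.5448, -0.3294, 0.1915]
orientation: [-2.19, -2.252, 0.0]
force: [-5.6, 3.3, 9.9]
opening: 0.0275
gripper_force: 60.0
```

The hook is on the bench: +10 N up at the original grasp height. I'll release, rise and retreat.

>>> apply_moves:
  series:
    - [[0,0,-0.5],[0,0,0]]
    - [[0,0,0],[0,0,0]]
    - [[0,0,0],[0,0,0]]

```text
t: 22.28
tool_pos: [0.5449, -0.3294, 0.1915]
orientation: [2.19, 2.252, 0.0]
force: [-4.3, 2.1, 7.2]
opening: 0.0275
gripper_force: 60.0
```

>>> apply_moves:
  series:
    - [[0,0,0],[0,0,0]]
    - [[0,0,0],[0,0,0]]
    - [[0,0,0],[0,0,0]]
    - [[0,0,0],[0,0,0]]
    - [[0,0,0],[0,0,0]]
    - [[0,0,0],[0,0,0]]
    - [[0,0,0],[0,0,0]]
    - [[0,0,0],[0,0,0]]
    - [[0,0,0],[0,0,0]]
    - [[0,0,0],[0,0,0]]
  claw: 1

```text
t: 23.12
tool_pos: [0.5447, -0.3294, 0.1907]
orientation: [2.191, 2.252, -0.0]
force: [-0.3, -0.8, -0.0]
opening: 0.0894
gripper_force: 0.0
```

>>> apply_moves:
  series:
    - [[0,0,-5],[0,0,0]]
    - [[0,0,-10],[0,0,0]]
    - [[0,0,-20],[0,0,0]]
    - [[0,0,-25],[0,0,0]]
    - [[0,0,-30],[0,0,0]]
    - [[0,0,-30],[0,0,0]]
    - [[0,0,-30],[0,0,0]]
    - [[-20,0,-20],[0,0,0]]
    - [[-30,0,0],[0,0,0]]
    - [[-30,0,0],[0,0,0]]
    - [[-20,0,0],[0,0,0]]
    - [[0,0,0],[0,0,0]]

```text
t: 24.12
tool_pos: [0.5465, -0.4329, 0.3619]
orientation: [2.192, 2.247, -0.002]
force: [-0.1, -1.0, -0.3]
opening: 0.093
gripper_force: 0.0
```

```bash
python3 - <<'E'
from h import *
crate(pic='pics/s5.png')
img,d,W=cloud('top'); cv2.imwrite('pics/t5.png',img)
S=cv2.cvtColor(img,cv2.COLOR_BGR2HSV)[...,1]; x,y,z=W[...,0],W[...,1],W[...,2]
k=(d>0)&(z>.035)&(z<.065)&(S<70)&(x>.5)&(x<.58)&(y>-.4)&(y<.02); q=W[k]; print(len(q),q.min(0),q.max(0))
E
```

```text
scene 1462 ((0.5140540599822998, 0.159502774477005), (0.20054897665977478, 0.18943020701408386), 1.5903992652893066) 0.1288925609797758 [[0.41119998693466187, 0.2513999938964844], [0.4163999855518341, 0.06199999898672104], [0.6169000267982483, 0.06759999692440033], [0.6116999983787537, 0.25699999928474426]]
24.1167 [ 0.5465255  -0.43292231  0.36190173] [-0.06600326 -0.99725769 -0.31827342] [-0.05520666 -0.11625017  0.00705167]
228 [ 0.53577376 -0.34429435  0.03616858] [ 0.55275321 -0.05763829  0.05576522]
```

View pics/s5.png

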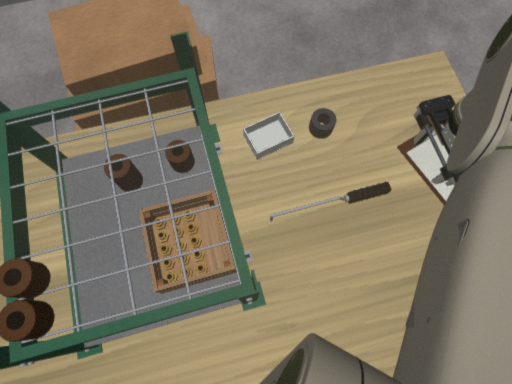

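The hook lies on the bench, bill at (272,218) and grip at (370,192), clear of the rack. The crate is at the front against the bar, and the rolls, tray and coupling have not moved.

```bash
python3 -c "
from plant import robot
print(robot.close_job())"
```

```text
the job is handed in; nothing more can be done
None
```

The job is handed in: the crate sits square on the stop bar after holding about 11 N for over a second (one reading touched 12.6 N at first contact), and the hook is laid on the bench about 10 cm in front of the rack. The rolls, tray and coupling look unmoved in the last picture.

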